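# Snap the red jar shut and start the timer

## Task

The sample in the red-lidded jar is ready: with your fingertips, gently press its red lid fully home where the jar stands on the tray, then press the green key of the bench timer all the way down and let it spring back, and move clear. Only push, never pick the jar up or shove it along, and do not touch the other jars, the dropper bottles or the other two keys.

Things in the scene. Friction and masses are not known exactly. Their poses are not given: they have to be found in the camera images.
- tray: tan tray fixed to the bench, 220 x 350 mm (own x, y), floor 6 mm above the bench, rim 14 mm high and 6 mm thick; origin at the centre of its underside. Four jars stand on its floor in a row along its y, about 75 mm apart, on the -x half; three dropper bottles on the +x half.
- jar_red: loose cream plastic jar with a red snap lid, upright; body 52 mm diameter and 52 mm high, about 0.2 kg with lid, the one to close; origin at the centre of its underside, z up.
- jar_blue: loose cream plastic jar with a blue snap lid, upright; body 52 mm diameter and 52 mm high, about 0.2 kg with lid, still to be filled: leave alone; origin at the centre of its underside, z up.
- jar_yellow: loose cream plastic jar with a yellow snap lid, upright; body 52 mm diameter and 52 mm high, about 0.2 kg with lid, still to be filled: leave alone; origin at the centre of its underside, z up.
- jar_white: loose cream plastic jar with a white snap lid, upright; body 52 mm diameter and 52 mm high, about 0.2 kg with lid, still to be filled: leave alone; origin at the centre of its underside, z up.
- lid_red (a joint): travel of the red lid (m): near 0 standing proud of the jar with a grey neck showing, 0.008 pressed fully home. It slides straight down against about 4 N of friction, comes to a firm stop at 0.008 and stays where it is left.
- lid_red_top (a point): centre of the flat top of the red lid (disc 54 mm diameter, 14 mm thick), 75 mm above the jar's underside when the joint reads 0, 67 mm when home.
- lid_blue (a joint): travel of the blue lid (m): near 0 standing proud of the jar with a grey neck showing, 0.008 pressed fully home. It slides straight down against about 4 N of friction, comes to a firm stop at 0.008 and stays where it is left.
- lid_blue_top (a point): centre of the flat top of the blue lid (disc 54 mm diameter, 14 mm thick), 75 mm above the jar's underside when the joint reads 0, 67 mm when home.
- lid_yellow (a joint): travel of the yellow lid (m): near 0 standing proud of the jar with a grey neck showing, 0.008 pressed fully home. It slides straight down against about 4 N of friction, comes to a firm stop at 0.008 and stays where it is left.
- lid_yellow_top (a point): centre of the flat top of the yellow lid (disc 54 mm diameter, 14 mm thick), 75 mm above the jar's underside when the joint reads 0, 67 mm when home.
- lid_white (a joint): travel of the white lid (m): near 0 standing proud of the jar with a grey neck showing, 0.008 pressed fully home. It slides straight down against about 4 N of friction, comes to a firm stop at 0.008 and stays where it is left.
- lid_white_top (a point): centre of the flat top of the white lid (disc 54 mm diameter, 14 mm thick), 75 mm above the jar's underside when the joint reads 0, 67 mm when home.
- dropper_green: loose dropper bottle with a green pointed spout, 36 mm diameter, 92 mm high; leave alone. Origin at the centre of its underside, z up.
- dropper_orange: loose dropper bottle with an orange pointed spout, 36 mm diameter, 92 mm high; leave alone. Origin at the centre of its underside, z up.
- dropper_black: loose dropper bottle with a black pointed spout, 36 mm diameter, 92 mm high; leave alone. Origin at the centre of its underside, z up.
- timer: white bench timer fixed to the bench, 100 x 165 x 30 mm (own x, y, z), origin at the centre of its underside; display on the +x half of its top, three round keys in a row along its y on the -x half, 48 mm apart, in any order.
- key_green (a joint): travel of the green start key (m): 0 up, 0.005 fully down; springs back by itself. About 2 N starts it moving, 5 N takes it fully down to a firm stop.
- key_green_top (a point): centre of the top of the round green start key, 26 mm diameter, 10 mm proud of the timer's top and 40 mm above the bench when up; it moves straight down.
- key_yellow (a joint): travel of the yellow key, to be left alone (m): 0 up, 0.005 fully down; springs back by itself. About 2 N starts it moving, 5 N takes it fully down to a firm stop.
- key_yellow_top (a point): centre of the top of the round yellow key, to be left alone, 26 mm diameter, 10 mm proud of the timer's top and 40 mm above the bench when up; it moves straight down.
- key_black (a joint): travel of the black key, to be left alone (m): 0 up, 0.005 fully down; springs back by itself. About 2 N starts it moving, 5 N takes it fully down to a firm stop.
- key_black_top (a point): centre of the top of the round black key, to be left alone, 26 mm diameter, 10 mm proud of the timer's top and 40 mm above the bench when up; it moves straight down.

How it is judged (in metres and radians):
On the way, in this order (a step that is already met when the one before it is completed fails the run):
1. the red lid is pressed home (at least 6.5 of its 8 mm) (value of joint lid_red above 0.0065 m), for 0.1 s.
2. the green key is pressed at least 3.5 of its 5 mm (value of joint key_green above 0.0035 m and value of joint lid_red above 0.0065 m), for 0.04 s.
At the end, for the whole second after the job is handed in: Red lid down at least 6.5 of its 8 mm, its jar upright, at rest, within 20 mm of its start; all keys up again (1 mm); the other lids still raised (down under 3 mm); the other jars and the droppers upright and within 10 mm of their starts (value of joint lid_red above 0.0065 m and value of joint each of key_green, key_yellow, key_black below 0.001 m and distance of jar_red from where it was at the start of the episode below 0.02 m and angle between each of jar_red, jar_blue, jar_yellow, jar_white, dropper_green, dropper_orange, dropper_black's own z axis and vertical below 0.1 rad and linear speed of jar_red below 0.02 m/s and value of joint each of lid_blue, lid_yellow, lid_white below 0.003 m and distance of each of jar_blue, jar_yellow, jar_white, dropper_green, dropper_orange, dropper_black from where it was at the start of the episode below 0.01 m); the robot touches nothing.
It fails at once if the green key is pressed before the red lid is home (value of joint key_green above 0.002 m and not (value of joint lid_red above 0.0065 m)).
It fails at once if another jar, a dropper bottle, or the yellow or black key is touched with more than 1 N (contact force between any of the fingers, the arm and jar_blue above 1 N or contact force between any of the fingers, the arm and jar_yellow above 1 N or contact force between any of the fingers, the arm and jar_white above 1 N or contact force between any of the fingers, the arm and dropper_green above 1 N or contact force between any of the fingers, the arm and dropper_orange above 1 N or contact force between any of the fingers, the arm and dropper_black above 1 N or contact force between any of the fingers, the arm and key_yellow above 1 N or contact force between any of the fingers, the arm and key_black above 1 N).
It fails at once if another jar's lid is pushed down by 3 mm or a dropper or other jar is shifted by 10 mm (value of joint any of lid_blue, lid_yellow, lid_white above 0.003 m or distance of any of jar_blue, jar_yellow, jar_white, dropper_green, dropper_orange, dropper_black from where it was at the start of the episode above 0.01 m).
It fails at once if the red jar is lifted (underside 6 mm above the tray's floor), tipped by more than 0.2 rad, or shoved 30 mm (height (world z) of jar_red above 0.012 m or angle between jar_red's own z axis and vertical above 0.2 rad or distance of jar_red from where it was at the start of the episode above 0.03 m).
It fails at once if the red jar or the green key is pushed harder than 60 N (contact force between the fingers and jar_red above 60 N or contact force between the fingers and key_green above 60 N).
It also fails if it takes over 42 s, if anything falls off the work surface, if the arm or the gripper's body presses on something with over 40 N, if the wrist force passes 120 N, or if a joint passes its speed limit or range.

## Robot

A 6-joint arm with a two-finger parallel gripper is mounted at the origin on the work surface. World frame = base frame: x ahead of the robot, y to its left, z up, the work surface at z = 0. Lengths are in mm, angles in rad, forces in N, time in s.
With the tool pointing down it reaches from about 325 to 875 mm from the base axis. Payload 4.4 kg.
Tool frame: the origin (TCP) lies on the centre line of the jaws, within the pads' length; the fingertips stand ahead of it and the grasp point (between the pads) lies 6 mm ahead of it (ctrl.tcp_to_tips is the z of the fingertips in the tool frame, in mm); z points along the fingers, y is the line along which they close (so a half turn about z gives the same grasp; the last joint's range is limited). The gripper opens to 85 mm and grips with 20 to 120 N. Pads are 22 mm wide; open, the fingers measure 114 mm over their backs; the gripper's body (76 mm by 85 mm) begins 54 mm behind the grasp point. The pads swing forward as they close: fully open they stand 13 mm farther back than shut.
Start: joints at [1.046, 0.207, 1.542, -0, 1.393, -0.15], TCP at [210.509, 535.082, 222.282] pointing down, gripper open.
Joint ranges: [-2.73, 2.73], [-0.86, 2.22], [0.23, 2.46], [-1.11, 4.25], [0.08, 2.63], [-2.82, 2.82]. Speed limits (rad/s): [2.79, 2.79, 3.14, 3.14, 3.14, 3.14].

## Interface

Orientations are given as a 3x3 rotation matrix whose columns are the frame's x, y, z axes.
In Python, from plant import ctrl, sensors, optics gives the robot as it stands. Calls block until the motion is done:
- ctrl.move_ptp(position, orientation): joint-space move of the TCP to a pose.
- ctrl.move_l(position, rot=None, vel=150, threshold=None): straight line of the TCP; rot=None keeps the orientation; vel is the mean speed in mm/s. With threshold (N) it stops when the force on the tool has changed by that much, and returns True; else False.
- ctrl.set_joints(angles): joint-space move.
- ctrl.gripper_to(opening, force=None): finger opening in mm; force is the grip in N (None keeps the last); returns when the fingers have stopped.
- ctrl.hold(seconds).
- ctrl.solve_ik(position, orientation): joint angles nearest the present ones, or None.
- sensors.read_state(): the state.
- optics.grab_frame(name): name is "side" or "top"; returns (picture, depth): 400x640x3 uint8, red, green, blue; 400x640 float32, mm along the optical axis (not along the pixel's ray), 0 where there is no reading.
- optics.camera_params(name): a dict with "mtx" (3x3 intrinsics, pixels), "R" (3x3) and "t" (3): a world point X has camera coordinates R X + t. Camera axes: x right, y down, z forward; pixel columns grow to the right and rows downward; lengths in mm; the calibration is good to about 2 mm. A picture is of the moment at which its call begins. camera_params takes no time and is no camera call.
A pose or a line that the arm cannot do raises ctrl.MotionError and nothing moves.
- ctrl.finish_job(): hands the job in; it is judged then, once.
The state is a dict: "t": time; "q": joint angles; "qvel": joint speeds; "tau": joint torques, N m; "eef_pos": TCP position; "eef_rot": TCP orientation; "force": force on the tool from outside, world axes, zero at the start; "wrist_torque": the same for the moment, N m; "grip_width": finger opening in mm; "grasp_force": force on a finger pad.
Only numpy, scipy, OpenCV 4.12 (cv2) and the standard library are available. Lean on these libraries where they do the work, as an engineer would, in place of code of your own. Each camera call takes 0.05 s, during which the arm holds its last target. There are 200 camera calls.

## Working session

There is one attempt and no reset: what is moved stays moved. The work goes in short steps, each a Python script; the robot and the scene stay as the last script left them, time stands still between calls to the robot, and variables do not carry over. Pictures are saved under pics/ and viewed, at most 10 in all, crops included, and the job is handed in when it is done.

```bash
ls; mkdir -p pics; python3 - <<'E'
from plant import ctrl,sensors,optics
import cv2,numpy as np
for n in("top","side"):
    p,d=optics.grab_frame(n); cv2.imwrite(f"pics/{n}0.png",p[:,:,::-1]); np.save(f"{n}_d.npy",d)
    c=optics.camera_params(n); print(n,c["mtx"].tolist(),(-c["R"].T@c["t"]).round(),c["R"][2].round(2))
print(ctrl.tcp_to_tips,sensors.read_state()["t"])
E
```

```text
pics
top [[442.95386235488115, 0.0, 314.2585232724361], [0.0, 442.95386235488115, 199.87735911086938], [0.0, 0.0, 1.0]] [411. -16. 995.] [ 0.15  0.02 -0.99]
side [[441.82963441439017, 0.0, 317.73525210232987], [0.0, 441.82963441439017, 198.55302363439654], [0.0, 0.0, 1.0]] [ 233. -503.  793.] [ 0.36  0.54 -0.76]
25.0 0.1
```

View pics/top0.png

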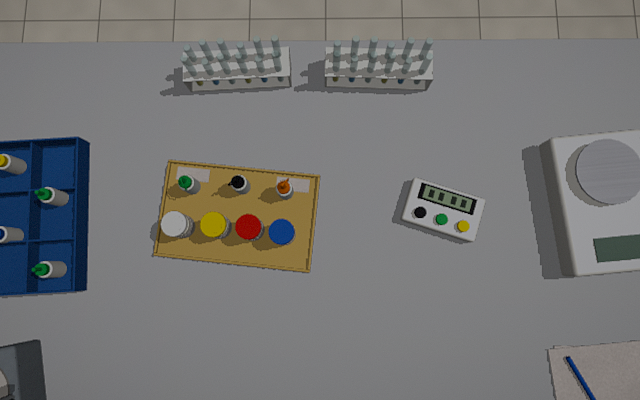

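View pics/side0.png

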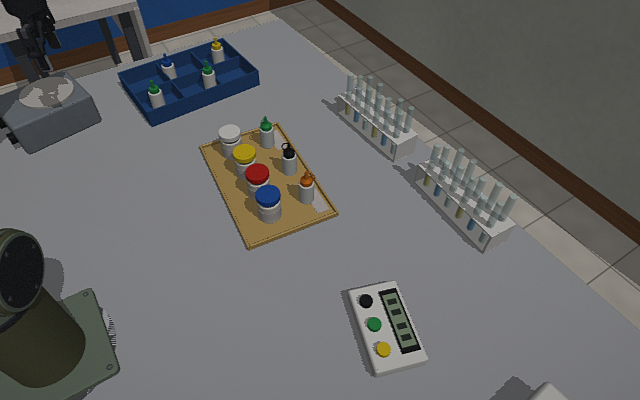

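The top view shows the red lid at about (248,227) between yellow (213,225) and blue (281,232). The green key is at (441,219), between black (420,212) and yellow (463,226). The side view shows the red lid at (257,175) and the green key at (374,324). I'll find the blob centres near these pixels and intersect them with the known heights.

```bash
cat > loc.py <<'E'
import cv2,numpy as np
from plant import optics
def blob(img,seed,r,hue):
    h=cv2.cvtColor(img,cv2.COLOR_RGB2HSV).astype(int)
    m=((abs((h[...,0]-hue+90)%180-90)<12)&(h[...,1]>120)&(h[...,2]>60)).astype(np.uint8)
    n,l,s,c=cv2.connectedComponentsWithStats(m)
    k=l[seed[1],seed[0]]; assert k
    return c[k],s[k],l==k
def world(name,px,z):
    c=optics.camera_params(name); R=c["R"]; C=-R.T@c["t"]
    v=R.T@np.linalg.solve(c["mtx"],[px[0],px[1],1]); return C+v*(z-C[2])/v[2]
def deproj(name,px,d):
    c=optics.camera_params(name)
    return c["R"].T@(np.linalg.solve(c["mtx"],[px[0],px[1],1])*d-c["t"])
E
python3 - <<'E'
from loc import *
for n,s in(("top",dict(red=(248,227),green=(441,219),blue=(281,232),yel=(213,225),bk=(420,212),yk=(463,226))),("side",dict(red=(257,173),green=(374,324),blue=(268,195),yel=(244,153),bk=(366,301),yk=(384,349)))):
    img=cv2.imread(f"pics/{n}0.png")[:,:,::-1].copy(); d=np.load(f"{n}_d.npy")
    for k,px in s.items():
        z=40 if k in("green","bk","yk") else 81
        try:
            c,st,m=blob(img,px,0,dict(red=0,green=70,blue=108,yel=26,bk=0,yk=26)[k])
        except AssertionError: c,st=np.array(px),[0]*5
        dp=deproj(n,px,np.median(d[px[1]-1:px[1]+2,px[0]-1:px[0]+2]))
        print(n,k,np.round(c,1),st[2:],world(n,c,z).round(1),dp.round(1))
E
```

```text
top red [247.8 226.4] [ 27  26 524] [492.6 140.8  81. ] [491.4 140.1  82.1]
top green [441.3 218.8] [11 11 92] [ 513.2 -270.3   40. ] [ 512.6 -269.3   40.8]
top blue [280.9 231.3] [ 25  26 501] [482.6  71.8  81. ] [481.2  71.6  80.7]
top yel [238.9 218.2] [  166   112 11201] [509.8 159.8  81. ] [495.6 213.3  81.3]
top bk [420 212] [0, 0, 0] [ 527.8 -225.    40. ] [ 527.9 -225.1   39.4]
top yk [462.6 225.7] [ 12  12 110] [ 498.2 -315.1   40. ] [ 497.6 -316.1   39.3]
side red [256.8 173.2] [ 24  21 403] [492.5 134.   81. ] [493.3 134.5  80.8]
side green [374.1 323.6] [ 13  15 147] [ 513.9 -273.9   40. ] [ 513.5 -274.2   39.5]
side blue [267.6 195.1] [ 25  22 434] [482.3  64.8  81. ] [483.3  64.9  80.7]
side yel [262.4 189.9] [ 138  128 6116] [479.9  83.6  81. ] [497.3 206.8  80.8]
side bk [366 301] [0, 0, 0] [ 528.3 -230.    40. ] [ 528.4 -229.9   39.8]
side yk [382.9 349.1] [ 15  16 175] [ 498.4 -319.5   40. ] [ 500.2 -320.3   39.8]
```

```bash
python3 - <<'E'
from plant import ctrl,sensors
import numpy as np
def rot(a): # tool y along angle a, pointing down
    y=np.array([np.cos(a),np.sin(a),0]); z=np.array([0,0,-1.]); return np.column_stack([np.cross(y,z),y,z])
ctrl.gripper_to(0,20)
s=sensors.read_state(); print(s["t"],s["grip_width"],ctrl.tcp_to_tips,s["eef_rot"].round(2).tolist() if hasattr(s["eef_rot"],"round") else s["eef_rot"])
jd=np.arctan2(69,10)-np.pi/2; kd=np.arctan2(-90,-30)+np.pi/2
T=ctrl.tcp_to_tips
best=[]
for p,a in(([492.5,137.5,130+T],jd),([513.5,-272,100+T],kd)):
    for o in(0,np.pi):
        q=ctrl.solve_ik(p,rot(a+o)); print(a+o,None if q is None else np.round(q,2))
E
```

```text
0.8667 -0.26174955376704295 25.0 [[-0.93, 0.37, -0.0], [0.37, 0.93, -0.0], [0.0, -0.0, -1.0]]
-0.14392544938821628 [ 0.1   0.14  1.77 -0.    1.24  0.25]
2.997667204201577 None
-0.32175055439664213 [-0.64  0.32  1.62 -0.    1.21 -0.31]
2.819842099193151 None
```

```bash
cat > go.py <<'E'
from plant import ctrl,sensors,optics
import numpy as np,cv2
def rot(a):
    y=np.array([np.cos(a),np.sin(a),0]); z=np.array([0,0,-1.]); return np.column_stack([np.cross(y,z),y,z])
def show(tag):
    s=sensors.read_state(); print(tag,round(s["t"],2),np.round(s["eef_pos"],1),"tip z",round(s["eef_pos"][2]-25,1),np.round(s["force"],1))
E
python3 - <<'E'
from go import *
R=rot(-0.144); x,y=492.5,137.5
ctrl.move_ptp([x,y,195],R); show("above")
ctrl.move_l([x,y,120],vel=80); show("near")
p,d=optics.grab_frame("side"); cv2.imwrite("pics/side1.png",cv2.resize(p[110:230,190:340],None,fx=4,fy=4)[:,:,::-1])
p,d=optics.grab_frame("top"); cv2.imwrite("pics/top1.png",cv2.resize(p[150:280,150:330],None,fx=4,fy=4)[:,:,::-1])
E
```

```text
above 2.64 [492.3 138.3 195.1] tip z 170.1 [ 0.2  0.7 -0.1]
near 3.73 [493.1 137.6 120.6] tip z 95.6 [ 0.2 -0.1 -0.2]
```

View pics/side1.png

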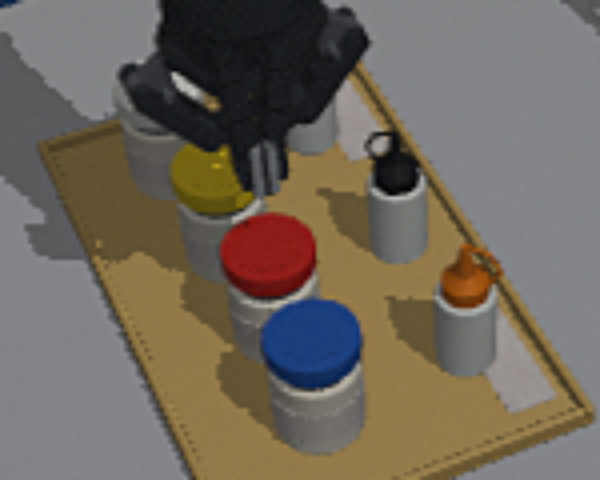

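The side crop has the fingertips at about (262,192), which is full-frame (255.5,158). The red lid centre is at (267,253), full-frame (256.8,173). The tips look further from the lid than expected, so I'll project the commanded tip position and compare.

```bash
python3 - <<'E'
from loc import *
for n in("side","top"):
    c=optics.camera_params(n)
    for z in(95.6,120.6,81):
        v=c["mtx"]@(c["R"]@np.array([493,137.6,z])+c["t"]); print(n,z,(v[:2]/v[2]).round(1))
print(world("side",(255.5,158),95.6))
E
```

```text
side 95.6 [255.6 167.5]
side 120.6 [254.5 159.4]
side 81 [256.2 172.1]
top 95.6 [248.1 225.6]
top 120.6 [246.  224.5]
top 81 [249.3 226.3]
[506.51272412 164.14864282  95.6       ]
```

View pics/top1.png

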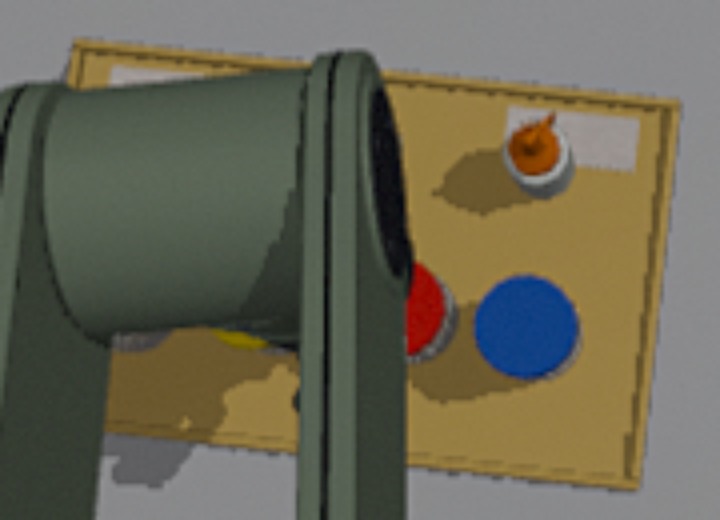

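The arm blocks the top view of the lid, so the depth reading in the side view has to decide whether the tips sit high or off to one side.

```bash
python3 - <<'E'
from loc import *
p,d=optics.grab_frame("side")
for v in range(146,164,2):
    for u in (253,256,258):
        print((u,v),p[v,u],deproj("side",(u,v),d[v,u]).round(0))
E
```

```text
(253, 146) [33 35 36] [490. 128. 169.]
(256, 146) [82 83 87] [496. 127. 166.]
(258, 146) [88 89 92] [499. 124. 168.]
(253, 148) [92 93 98] [489. 128. 163.]
(256, 148) [42 43 44] [495. 127. 162.]
(258, 148) [ 97  99 102] [499. 125. 161.]
(253, 150) [87 89 91] [489. 129. 157.]
(256, 150) [29 29 29] [495. 129. 154.]
(258, 150) [ 97 100 102] [499. 127. 154.]
(253, 152) [80 81 84] [488. 129. 152.]
(256, 152) [23 19 23] [494. 127. 151.]
(258, 152) [ 97 100 101] [498. 126. 150.]
(253, 154) [69 70 73] [487. 127. 148.]
(256, 154) [31 32 34] [493. 126. 146.]
(258, 154) [91 94 96] [498. 126. 144.]
(253, 156) [45 47 51] [487. 130. 140.]
(256, 156) [41 42 43] [493. 128. 139.]
(258, 156) [86 88 94] [498. 127. 137.]
(253, 158) [97 84 30] [488. 134. 130.]
(256, 158) [37 42 52] [493. 129. 132.]
(258, 158) [87 77 56] [547. 246.   6.]
(253, 160) [127 125 121] [514. 199.  56.]
(256, 160) [134 120 100] [540. 243.   5.]
(258, 160) [148 122  71] [545. 242.   4.]
(253, 162) [170 169 160] [511. 192.  57.]
(256, 162) [114 120 108] [521. 200.  44.]
(258, 162) [148 131  76] [540. 233.   7.]
```

Depth puts the fingers correctly over the lid in x and y: x≈493, and front face at y≈128, so the centre is at about 138. The tips appear higher than the nominal z, so I'll descend slowly and let the force threshold find the lid.

```bash
python3 - <<'E'
from go import *
x,y=492.5,137.5
print(ctrl.move_l([x,y,105],vel=15,threshold=10)); show("a")
E
```

```text
False
a 5.03 [492.6 137.5 105.1] tip z 80.1 [ 0.3 -0.3  0.9]
```

```bash
python3 - <<'E'
from go import *
from loc import deproj
x,y=492.5,137.5
hit=False;z=105
while not hit and z>55:
    z-=10; hit=ctrl.move_l([x,y,z],vel=15,threshold=10); show(hit)
p,d=optics.grab_frame("side"); cv2.imwrite("pics/side2.png",cv2.resize(p[110:230,190:340],None,fx=4,fy=4)[:,:,::-1])
E
```

```text
False 5.84 [492.6 137.5  95. ] tip z 70.0 [-1.  -0.1 -0.1]
False 6.66 [492.5 137.5  85. ] tip z 60.0 [-0.2 -0.  -0.2]
False 7.47 [492.6 137.5  75. ] tip z 50.0 [-0.1  0.3  1.3]
False 8.29 [492.8 137.5  65.1] tip z 40.1 [0.8 0.  2.3]
True 8.6 [492.9 137.5  64.1] tip z 39.1 [-0.6  0.4  3.4]
```

View pics/side2.png

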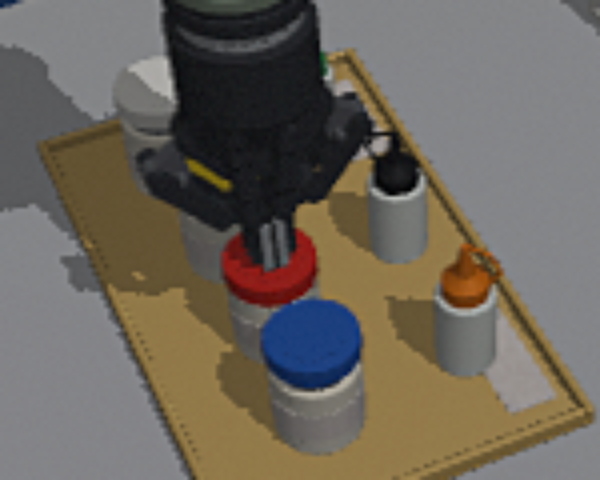

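The tips rest on the red lid at crop (270,262), and its top has dropped from y≈253 to about 265, near home. I'll push on with a higher threshold to be sure it seats, then measure the lid depth.

```bash
python3 - <<'E'
from go import *
from loc import *
x,y=492.5,137.5
def lid():
    p,d=optics.grab_frame("side"); c,s,m=blob(p,(246,176),0,0)
    P=[deproj("side",(u,v),d[v,u]) for v,u in zip(*np.where(m))]
    z=np.array(P)[:,2]; return np.percentile(z,[50,75,90]).round(1), c.round(1)
print(lid())
hit=ctrl.move_l([x,y,54],vel=12,threshold=18); show(hit)
ctrl.hold(0.2); show("held"); print(lid())
E
```

```text
(array([72. , 73.3, 74.1]), array([256.9, 178. ]))
True 9.07 [493.  137.5  64. ] tip z 39.0 [-1.5 -0.2  5.2]
held 9.28 [493.  137.5  64. ] tip z 39.0 [-1.5 -0.6  5.1]
(array([72.1, 73.2, 74.2]), array([257., 178.]))
```

The lid top is at about 73 mm, which is fully home, and the stop is firm. The true tip height is therefore about TCP z + 9. Next is the green key, with contact expected near TCP z ≈ 31.

```bash
python3 - <<'E'
from go import *
from loc import *
ctrl.move_l([492.5,137.5,170],vel=100); show("up")
x,y=513.5,-272
ctrl.move_ptp([x,y,130],rot(-0.32)); 
ctrl.move_l([x,y,70],vel=80); show("key")
p,d=optics.grab_frame("side"); cv2.imwrite("pics/side3.png",cv2.resize(p[260:390,310:460],None,fx=4,fy=4)[:,:,::-1])
print([(u,v,deproj("side",(u,v),d[v,u]).round(0).tolist()) for u in range(355,396,5) for v in range(290,330,6) if 70<deproj("side",(u,v),d[v,u])[2]<100])
q,d=optics.grab_frame("side"); c,s,m=blob(q,(257,176),0,0); print(c)
E
```

```text
up 10.53 [491.8 137.4 169.1] tip z 144.1 [-0.3  0.2 -0.2]
key 12.96 [ 513.9 -272.3   70.4] tip z 45.4 [-0.2  0.2 -0. ]
[(375, 314, [506.0, -277.0, 92.0]), (380, 314, [511.0, -283.0, 98.0])]Traceback (most recent call last):
  File "<stdin>", line 9, in <module>
  File "loc.py", line 7, in blob
    k=l[seed[1],seed[0]]; assert k
                                 ^
AssertionError
```

View pics/side3.png

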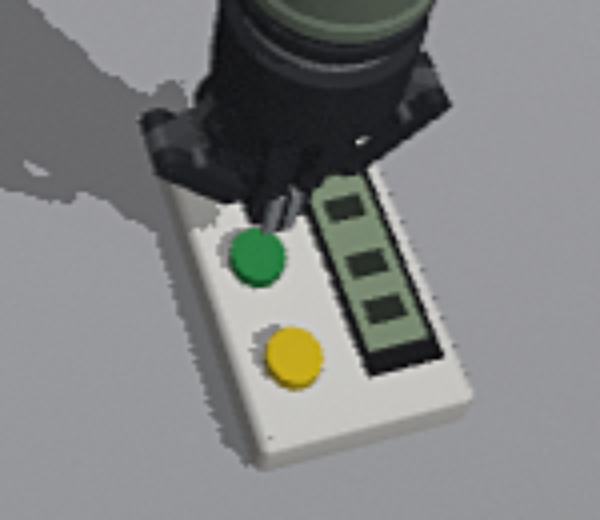

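The crop shows the tips at (280,222), just above the green key at (258,258) as seen from this camera, with yellow clear at (294,357). Depth puts them over the key, so I'll press with the force guard.

```bash
python3 - <<'E'
from go import *
from loc import *
x,y=513.5,-272
print(ctrl.move_l([x,y,38],vel=30,threshold=12)); show("near")
hit=ctrl.move_l([x,y,18],vel=12,threshold=12); show(hit)
ctrl.hold(0.15); show("held")
p,d=optics.grab_frame("side"); cv2.imwrite("pics/side4.png",cv2.resize(p[260:390,310:460],None,fx=4,fy=4)[:,:,::-1])
E
```

```text
False
near 14.28 [ 513.7 -272.2   38.3] tip z 13.3 [-0.4  0.1  0.6]
True 15.33 [ 513.5 -272.    26.1] tip z 1.1 [-0.9 -0.3  5.2]
held 15.48 [ 513.5 -272.    26.1] tip z 1.1 [-1.2  0.6  6.1]
```

View pics/side4.png

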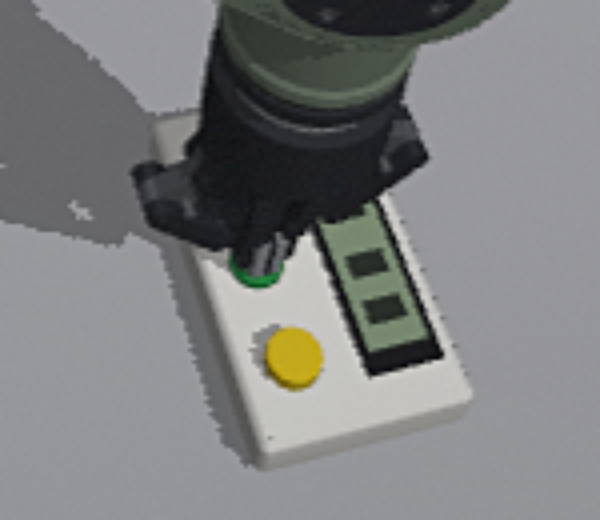

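The tips are centred on the green key at (258,265) and it is pressed to its stop: TCP z is 26.1 against the expected 26, with about 6 N. I'll retreat, check the scene and look at the result.

```bash
python3 - <<'E'
from go import *
ctrl.move_l([513.5,-272,200],vel=100); ctrl.move_ptp([420,-330,250],rot(-0.32)); ctrl.hold(0.3); show("clear")
p,d=optics.grab_frame("side"); cv2.imwrite("pics/side5.png",p[:,:,::-1])
E
```

```text
clear 18.28 [ 420.4 -329.1  249.1] tip z 224.1 [1.3 0.4 0.3]
```

View pics/side5.png

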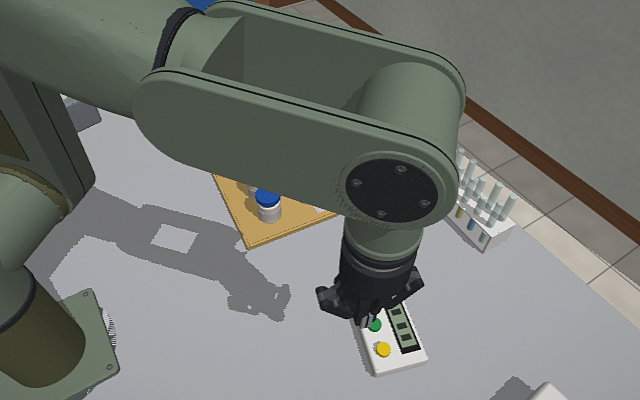

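The arm is clear of everything, but it blocks the side view of the tray. The green key at (375,325) looks up again. I'll check the lid heights with top-camera depth.

```bash
python3 - <<'E'
from loc import *
p,d=optics.grab_frame("top"); d0=np.load("top_d.npy")
for k,(u,v) in dict(red=(248,227),blue=(281,232),yel=(213,225),white=(174,224),green=(441,219)).items():
    print(k,p[v,u],[deproj("top",(u,v),np.median(a[v-2:v+3,u-2:u+3])).round(1).tolist() for a in(d0,d)])
try: print(blob(p,(248,227),0,0)[0])
except AssertionError: print("no red")
E
```

```text
red [146  14   4] [[491.4, 140.2, 81.8], [492.1, 141.5, 73.8]]
blue [ 12  60 127] [[481.2, 71.6, 80.7], [481.2, 71.6, 80.4]]
yel [163 144   0] [[495.6, 213.3, 81.3], [495.5, 213.3, 81.5]]
white [160 161 161] [[497.6, 295.2, 80.8], [497.6, 295.2, 81.0]]
green [ 16 112  49] [[512.7, -269.6, 39.7], [512.6, -269.4, 40.3]]
[248.38132296 226.80350195]
```

The red lid went down 8 mm, the green key is back up and the other lids haven't moved.

```bash
python3 -c "
from plant import ctrl
print(ctrl.finish_job())"
```

```text
the job is handed in; nothing more can be done
None
```

I pressed the red lid fully home (8 mm) and the green key to its stop, where it sprang back; the other three lids haven't moved, the arm is clear, and the job is handed in, though no verdict came back.

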